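# Lock the owl's bench clamp to its click

### The job

Clamp the carved owl for its next cut: turn the knob of the clamp it stands in clockwise until the jaw is closed on it and the knob then clicks once past its detent, and stop there: do not force the knob beyond the click. The other clamp, with the plain billet, stays as it is, and neither the workpieces nor the things on the bench may be disturbed. Let go of the knob when done.

Things in the scene. Friction and masses are not known exactly. Their poses are not given: they have to be found in the camera images.
- clamp_a: left (+y) bench clamp, bolted down: dark steel base plate 260 x 100 x 12 mm (x, y, z), origin at the centre of its underside. A blue housing 90 x 90 mm, its top 45 mm above the bench, fills x -115 to -25 mm and carries the knob; the fixed blue jaw's face is at x = +100 mm; the moving jaw (70 mm wide) lies between. Jaws are 45 mm high.
- clamp_a_seat (a point): where the centre of a workpiece's foot stands: on the base plate, 70 mm along +x from the clamp's origin, 12 mm up.
- jaw_a_face (a point): top edge of the moving jaw's clamping face, mid-width, 45 mm above the bench. It moves along the clamp's +x as the screw is tightened and meets the workpiece 30 mm from the seat's centre.
- knob_a_grip (a point): grip point of the knob, on its upright axis (70 mm along -x from the clamp's origin), 82 mm above the bench. Black disc of 44 mm diameter, top face 59 mm above the bench, with a bar on it 54 mm long along this point's x, 14 mm thick along y, 36 mm tall, its top at 95 mm; a white fleck marks the bar's -x end.
- screw_a (a joint): angle of the screw in rad, growing clockwise from above: 0 open, 2.2 jaw closed on the workpiece, a hard stop. 4 mm of jaw travel per rad, about 0.22 N m. Its steel collar, 62 mm in diameter, shows under the knob, top at 51 mm, with a dark nib 4 mm high that lies under the knob's white fleck until it clicks.
- knob_a (a joint): angle of the knob ahead of the collar in rad, clockwise from above (its full turn is this plus the screw's): 0 not clicked, it carries the screw along; with the screw stopped, 0.34 N m takes it over the detent at 0.34 and it runs on into its notch at 0.8 to 0.95 and stays; short of 0.34 it springs back. Past 0.97 it gets hard to turn; beyond 1.1 the clutch is overstrained.
- clamp_b: right (-y) bench clamp, bolted down: dark steel base plate 260 x 100 x 12 mm (x, y, z), origin at the centre of its underside. A blue housing 90 x 90 mm, its top 45 mm above the bench, fills x -115 to -25 mm and carries the knob; the fixed blue jaw's face is at x = +100 mm; the moving jaw (70 mm wide) lies between. Jaws are 45 mm high.
- clamp_b_seat (a point): where the centre of a workpiece's foot stands: on the base plate, 70 mm along +x from the clamp's origin, 12 mm up.
- jaw_b_face (a point): top edge of the moving jaw's clamping face, mid-width, 45 mm above the bench. It moves along the clamp's +x as the screw is tightened and meets the workpiece 30 mm from the seat's centre.
- knob_b_grip (a point): grip point of the knob, on its upright axis (70 mm along -x from the clamp's origin), 82 mm above the bench. Black disc of 44 mm diameter, top face 59 mm above the bench, with a bar on it 54 mm long along this point's x, 14 mm thick along y, 36 mm tall, its top at 95 mm; a white fleck marks the bar's -x end.
- screw_b (a joint): angle of the screw in rad, growing clockwise from above: 0 open, 2.2 jaw closed on the workpiece, a hard stop. 4 mm of jaw travel per rad, about 0.22 N m. Its steel collar, 62 mm in diameter, shows under the knob, top at 51 mm, with a dark nib 4 mm high that lies under the knob's white fleck until it clicks.
- knob_b (a joint): angle of the knob ahead of the collar in rad, clockwise from above (its full turn is this plus the screw's): 0 not clicked, it carries the screw along; with the screw stopped, 0.34 N m takes it over the detent at 0.34 and it runs on into its notch at 0.8 to 0.95 and stays; short of 0.34 it springs back. Past 0.97 it gets hard to turn; beyond 1.1 the clutch is overstrained.
- owl: carved wooden owl, loose, on a plain round foot 60 mm in diameter and 50 mm high, narrower above, with ears, eyes and beak, 144 mm tall; origin at the centre of its underside, z up.
- billet: plain uncarved wooden cylinder, loose, 60 mm in diameter, 130 mm tall; origin at the centre of its underside, z up.
- gouge: bystander: wood carving gouge lying on the bench, about 255 mm long along its x, wooden handle 25 mm thick to -x; origin below the ferrule.
- mallet: bystander: wooden carver's mallet lying on its side, head 110 mm long and 80 mm thick towards +x, handle 140 mm to -x; origin on the bench below the joint of head and handle.
- wax_jar: bystander: closed jar 66 mm in diameter, 70 mm tall; origin at the centre of its underside.

How it is judged:
By the outcome, as a careful person would: the job done as asked, in the order asked, and still so for the second after the job is handed in, with the robot touching nothing.
It also fails if it takes over 64 s, if anything falls off the work surface, if the arm or the gripper's body presses on something with over 40 N, if the wrist force passes 120 N, or if a joint passes its speed limit or range.

### The arm

A 6-joint arm with a two-finger parallel gripper is mounted at the origin on the work surface. World frame = base frame: x ahead of the robot, y to its left, z up, the work surface at z = 0. Lengths are in m, angles in rad, forces in N, time in s.
With the tool pointing down it reaches from about 0.4 to 0.825 m from the base axis. Payload 7 kg.
Tool frame: the origin (TCP) lies at the centre of the arm's flange, where the gripper is bolted on; the fingertips stand 178 mm ahead of it and the grasp point (between the pads) lies arm.tcp_to_grasp ahead of it (arm.tcp_to_grasp is the distance from the TCP to the grasp point, in m); z points along the fingers, y is the direction in which the jaws open and shut (so a half turn about z gives the same grasp; the last joint's range is limited). The gripper opens to 88 mm and grips with 3 to 60 N. Pads are 19 mm wide; open, the fingers measure 130 mm over their backs; the gripper's body (78 mm by 193 mm) begins 47 mm behind the grasp point.
Start: joints at [1.58, 0.359, 0.012, 0, -1.224, -0.288], TCP at [0.186, 0.649, 0.405] pointing down, gripper open.
Joint ranges: [-3.07, 3.07], [-1.43, 2.12], [-1.02, 1.25], [-3.03, 1.67], [-3.05, -0], [-3.03, 3.03]. Speed limits (rad/s): [2.39, 2.39, 3.01, 3.14, 3.14, 3.14].

### API

Orientations are given as [roll, pitch, yaw] about the fixed x, y, z axes, in that order (R = Rz(yaw) Ry(pitch) Rx(roll)).
In Python, from station import arm gives the robot as it stands.
- The arm moves only by the tool move_arm, never from a script. Its argument "deltas" is a list of rows, each a list of 6 numbers: the shift along the world's x, y, z in mm, then the turn, a rotation vector about the world's x, y, z in degrees. In form: [[tx, ty, tz, ax, ay, az], ...]. A call has exactly 5 rows; each row shifts and turns the commanded pose from where the row before left it; what a row does not reach is not made up. A row lasts 1/12 s, in which the tool goes at most 41.7 mm and 7.16 degrees, less where a joint would pass 70% of its speed; a pose out of reach is approached as far as the arm can. A call with a gripper value outside its range is refused whole. "claw" is the closure in counts, from 0 (fully open) to 255 (shut), set as the call begins (left out, the last holds). The fingers move at their own pace and stop on an object; "squeeze" is the grip in N (left out, the last holds). Time passes only in rows, so rows that do not move let the fingers close, or fill a call up. It gives the time, the measured TCP pose, the force and the opening at its end, in the units of the state.
- arm.get_state(): the state, without advancing time (a new reading comes with each control period).
- arm.grab_frame(name): name is "scene" or "top"; returns the picture (400x640x3 uint8, red, green, blue); there is no depth.
- arm.calibration(name): a dict with "intrinsics" (3x3 intrinsics, pixels), "k1" (the pictures are not rectified: a ray, as slopes to the right and down, at radius r is drawn at 1 + k1 r^2 times it, then the intrinsics apply), "T" (4x4, takes a point from camera to world coordinates). Camera axes: x right, y up, looking along -z (the intrinsics and any distortion apply to the point x, -y, -z); pixel columns grow to the right and rows downward; lengths in m; the calibration is good to about 2 mm. A picture is of the moment at which its call begins. calibration takes no time and is no camera call.
- arm.job_done(): hands the job in, once; it reports no verdict.
Trained networks look in the newest picture that a camera, given by its name, has taken for a name from the list of things; names that differ only in an ending like _2 or _b are one class to them, and where a whole thing is asked for, a point or a joint stands for the part that bears it (a point fixed in the world has none). Each returns a list of dicts, best first, with "score" (0 to 1); they miss things now and then, are a little off and sometimes report something else, mostly with a low value. They report only what shows in the picture. A call takes as long as a camera call.
- arm.spot_in(thing, camera): "xy" ([column, row] in pixels, amid what is visible of it).
- arm.masks_of(thing, camera): "pixels" (400x640 bool, what is visible of it) and "xy" ([column, row] in pixels, amid what is visible of it).
- arm.spot_point(thing, camera): "xy" ([column, row] in pixels: a listed point, or the origin of a listed thing).
The state is a dict: "t": time; "q": joint angles; "qd": joint speeds; "joint_efforts": joint torques, N m; "eef_pos": TCP position; "ee_rot": TCP orientation; "force": force on the tool from outside, world axes, zero at the start; "moment": the same for the moment, N m; "width": finger opening in m.
Only numpy, scipy, OpenCV 4.12 (cv2) and the standard library are available. Lean on these libraries where they do the work, as an engineer would, in place of code of your own. Each camera call takes 0.05 s, during which the arm holds its last target. There are 200 camera calls.

## Working session

There is one attempt and no reset: what is moved stays moved. The work goes in short steps, Python scripts to look and compute and a tool call to move; the robot and the scene stay as the last step left them, time stands still between calls to the robot, and variables do not carry over. Pictures are saved under pics/ and viewed, about 8 in all and at most 12, crops included, and the job is handed in when it is done.

Besides the shell and the picture viewer there is one more tool, called after "Request:" in YAML: its name, and indented under it one key for each argument. move_arm: Moves the arm, as the interface text tells. Its arguments: {"type":"object","properties":{"deltas":{"type":"array","items":{"type":"array","items":{"type":"number"}}},"claw":{"type":"number"},"squeeze":{"type":"number"}},"required":["deltas"]}

```bash
mkdir -p pics; ls
cat > h.py <<'E'
import numpy as np, cv2
from station import arm
def ray(xy,cam):
    c=arm.calibration(cam);K=np.array(c["intrinsics"]);T=np.array(c["T"])
    d=np.linalg.solve(K,[xy[0],xy[1],1.]);u=d[:2].copy()
    for _ in range(20): u=d[:2]/(1+c["k1"]*(u@u))
    return T[:3,3],T[:3,:3]@np.array([u[0],-u[1],-1.])
def at_z(xy,cam,z):
    o,d=ray(xy,cam);return o+d*(z-o[2])/d[2]
def proj(p,cam):
    c=arm.calibration(cam);K=np.array(c["intrinsics"]);T=np.array(c["T"])
    q=T[:3,:3].T@(np.array(p)-T[:3,3]);u=np.array([q[0],-q[1]])/-q[2]
    u=u*(1+c["k1"]*(u@u));return (K@[u[0],u[1],1])[:2]
def tri(a,b):
    A=np.zeros((3,3));v=np.zeros(3)
    for xy,cam in((a,"scene"),(b,"top")):
        o,d=ray(xy,cam);d=d/np.linalg.norm(d);P=np.eye(3)-np.outer(d,d);A+=P;v+=P@o
    return np.linalg.solve(A,v)
def shot(cam,name):
    im=arm.grab_frame(cam);cv2.imwrite(f"pics/{name}.png",im[:,:,::-1]);return im
E
python3 - <<'E'
from h import *
a=shot("scene","s0");b=shot("top","t0")
cv2.imwrite("pics/both0.png",np.vstack([a,b])[:,:,::-1])
Z=dict(clamp_a=0,clamp_b=0,clamp_a_seat=.012,clamp_b_seat=.012,jaw_a_face=.045,jaw_b_face=.045,knob_a_grip=.082,knob_b_grip=.082,owl=.012,billet=.012,gouge=0,mallet=0,wax_jar=0)
for n,z in Z.items():
    for c in("scene","top"):
        print(n,c,[(np.round(r["xy"],1).tolist(),round(float(r["score"]),2),np.round(at_z(r["xy"],c,z),3)[:2].tolist()) for r in arm.spot_point(n,c)[:3]])
s=arm.get_state();print(s,arm.tcp_to_grasp)
for c in("scene","top"):print(arm.calibration(c))
E
```

```text
pics
clamp_a scene [([295.5, 157.2], 0.79, [0.527, -0.249]), ([376.6, 238.9], 0.65, [0.556, 0.171])]
clamp_a top [([273.4, 202.5], 0.94, [0.568, 0.164]), ([409.9, 211.8], 0.91, [0.533, -0.253])]
clamp_b scene [([295.5, 157.2], 0.79, [0.527, -0.249]), ([376.6, 238.9], 0.65, [0.556, 0.171])]
clamp_b top [([273.4, 202.5], 0.94, [0.568, 0.164]), ([409.9, 211.8], 0.91, [0.533, -0.253])]
clamp_a_seat scene [([350.1, 242.9], 0.77, [0.631, 0.14])]
clamp_a_seat top [([282.4, 184.2], 0.72, [0.623, 0.134]), ([418.8, 200.2], 0.17, [0.568, -0.278])]
clamp_b_seat scene [([275.1, 154.6], 0.83, [0.579, -0.291])]
clamp_b_seat top [([421.8, 187.3], 0.9, [0.607, -0.288])]
jaw_a_face scene [([364.4, 231.2], 0.72, [0.59, 0.153])]
jaw_a_face top [([417.7, 202.7], 0.54, [0.56, -0.268]), ([277.7, 192.4], 0.51, [0.597, 0.145])]
jaw_b_face scene [([281.4, 149.9], 0.7, [0.569, -0.266])]
jaw_b_face top []
knob_a_grip scene [([396.9, 217.4], 0.64, [0.509, 0.194]), ([469.2, 303.6], 0.28, [0.568, 0.497])]
knob_a_grip top [([257.7, 227.3], 0.55, [0.497, 0.199])]
knob_b_grip scene [([314.6, 135.4], 0.75, [0.467, -0.
[... 1538 characters left out ...]
 'T': array([[-0.76941583, -0.46356925,  0.43943468,  1.24669081],
       [ 0.63869981, -0.56682826,  0.520354  ,  0.74997385],
       [ 0.00786388,  0.68103545,  0.73220822,  1.14739351],
       [ 0.        ,  0.        ,  0.        ,  1.        ]])}
{'intrinsics': array([[425.97576054,   0.        , 324.45787758],
       [  0.        , 425.97576054, 193.26819373],
       [  0.        ,   0.        ,   1.        ]]), 'k1': -0.03760038108054249, 'T': array([[-0.01576042,  0.99932314, -0.03323973,  0.550637  ],
       [-0.99973879, -0.01629987, -0.01602109, -0.01390345],
       [-0.01655205,  0.03297855,  0.99931899,  1.30152625],
       [ 0.        ,  0.        ,  0.        ,  1.        ]])}
```

View pics/both0.png

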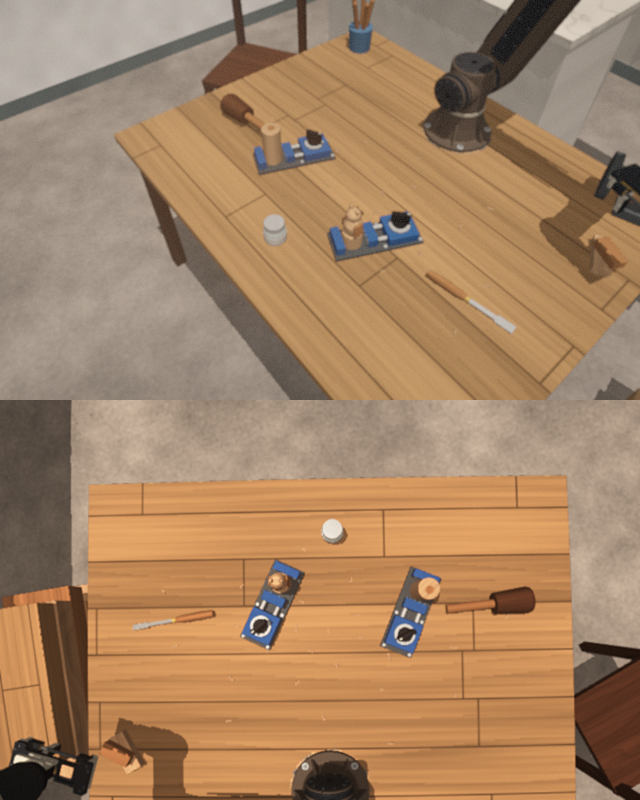

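The owl is in clamp_a, at about (350,243) in the scene picture and (278,184) in the top picture. The billet is in clamp_b. Next I'll zoom in on clamp_a's knob and measure the bar angle.

Run:
```python
from h import *
a=cv2.imread("pics/s0.png");b=cv2.imread("pics/t0.png")
A=cv2.resize(a[190:265,325:425],(800,600),interpolation=cv2.INTER_CUBIC)[:, :]
B=cv2.resize(b[155:255,233:313],(480,600),interpolation=cv2.INTER_CUBIC)
A=cv2.resize(a[192:242,372:432],(320,267),interpolation=cv2.INTER_CUBIC)
C=np.zeros((600,800,3),np.uint8);C[:,:480]=B;C[:267,480:]=A;cv2.imwrite("pics/z0.png",C)
seat=[];grip=[]
for n in("knob_a_grip","clamp_a"):
  for c in("scene","top"):
    if c=="scene":arm.grab_frame(c)
    for r in arm.masks_of(n,c)[:3]:
        m=r["pixels"].astype(np.uint8);k=cv2.minAreaRect(np.argwhere(m)[:,::-1].astype(np.float32))
        print(n,c,round(float(r["score"]),2),m.sum(),np.round(r["xy"],1),[np.round(k[0],1),np.round(k[1],1),round(k[2],1)])
print(tri([396.9,217.4],[257.7,227.3]),tri([350.1,242.9],[282.4,184.2]),tri([376.6,238.9],[273.4,202.5]))
```

```text
knob_a_grip scene 0.56 277 [400.4 217.8] [array([400.5, 219. ]), array([16., 19.]), 90.0]
knob_a_grip top 0.78 225 [260.5 227. ] [array([259. , 225.5]), array([15., 16.]), 90.0]
clamp_a scene 0.87 2586 [379.9 235.5] [array([374.6, 234.9]), array([38.1, 92.3]), 76.8]
clamp_a scene 0.77 1776 [301.6 157.9] [array([292.6, 150. ]), array([34.9, 80.4]), 78.1]
clamp_a scene 0.31 214 [285.5 150.8] [array([288., 152.]), array([20., 12.]), 90.0]
clamp_a top 0.95 2401 [270.3 210.9] [array([271.7, 204.6]), array([34.5, 85.8]), 25.3]
clamp_a top 0.83 2348 [407.4 219.9] [array([410.4, 211.9]), array([34.5, 86. ]), 20.8]
clamp_a top 0.41 191 [257.7 227.9] [array([259., 226.]), array([14., 16.]), 90.0]
[0.50092409 0.19520232 0.07733165] [0.62435017 0.13476818 0.00138335] [0.56306918 0.16830932 0.0033701 ]
```

View pics/z0.png

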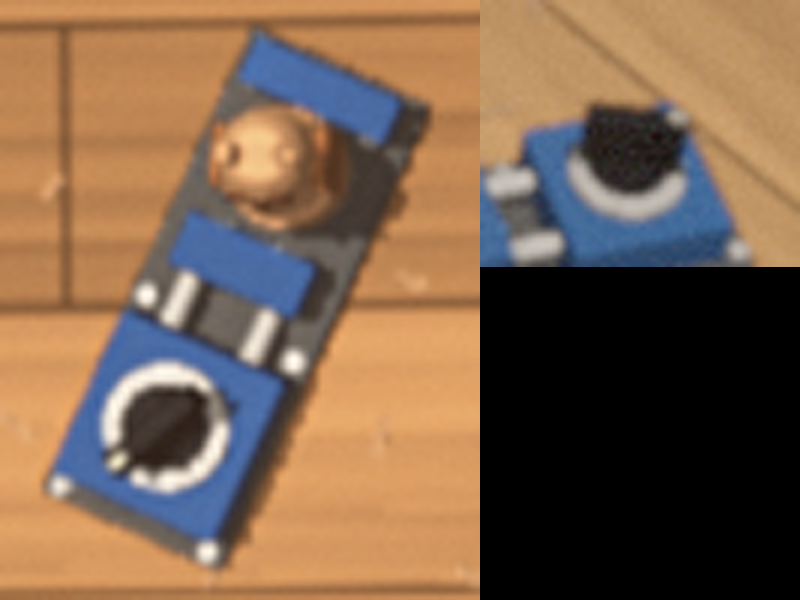

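Run:
```python
from h import *
p=lambda x,y:[233+x/6-.42,155+y/6-.42]
c=at_z(p(165,427),"top",.051);f=at_z(p(117,461),"top",.095)
print("collar c",c,"fleck",f, "bar far end",at_z(p(222,390),"top",.095))
d=c-f;print("bar yaw from fleck->axis deg",np.degrees(np.arctan2(d[1],d[0])),"len",np.hypot(*d[:2]))
# collar fit from bright low-sat pixels
b=cv2.imread("pics/t0.png");h=cv2.cvtColor(b,cv2.COLOR_BGR2HSV)
ys,xs=np.mgrid[210:244,243:278];m=(h[210:244,243:278,1]<60)&(h[210:244,243:278,2]>120)&(np.hypot(xs-260,ys-226)<13)
P=np.array([at_z([x,y],"top",.051)[:2] for x,y in zip(xs[m],ys[m])])
(e,ax,an)=cv2.minAreaRect(P.astype(np.float32));print("ring",e,ax);print(cv2.minEnclosingCircle(P.astype(np.float32)*1000))
# white pixels near fleck
# clamp corners: base near edge (12mm) far corners, jaw
for n,q,z in [("fixjaw TL",(258,30),.012),("base TR",(428,108),.012),("base BR",(218,568),.012),("base BL",(45,490),.012),("hous TR",(284,380),.045),("hous TL",(126,313),.045),("mj TL",(190,212),.045),("mj TR",(316,266),.045)]:
    print(n,at_z(p(*q),"top",z))
```

```text
collar c [0.49976731 0.19697541 0.051     ] fleck [0.48582315 0.21254597 0.095     ] bar far end [0.51863643 0.16229299 0.095     ]
bar yaw from fleck->axis deg -48.154068787975056 len 0.020901721574225023
ring (0.5005160570144653, 0.1972334384918213) (0.05909030884504318, 0.06169269233942032)
((499.5666809082031, 198.67454528808594), 33.40275955200195)
fixjaw TL [0.69858976 0.1539985  0.012     ]
base TR [0.65740641 0.06817584 0.012     ]
base BR [0.42677541 0.17755485 0.012     ]
base BL [0.46722044 0.26489871 0.012     ]
hous TR [0.52177391 0.13892211 0.045     ]
hous TL [0.55594059 0.21667241 0.045     ]
mj TL [0.60528106 0.18441333 0.045     ]
mj TR [0.57762887 0.12241108 0.045     ]
```

```bash
cat > fit.py <<'E'
from h import *
from itertools import product
def model(x,y,th,cam,x0,y0,w,h,S=8):
    m=np.zeros((h*S,w*S),np.uint8)
    def fill(pts):
        q=np.array([proj(p,cam) for p in pts]);q=((q-[x0,y0]+.5)*S)
        cv2.fillConvexPoly(m,cv2.convexHull(np.round(q).astype(np.int32)),1)
    a=np.linspace(0,2*np.pi,24)
    fill([(x+.022*np.cos(t),y+.022*np.sin(t),z) for t in a for z in(.051,.059)])
    c,s=np.cos(th),np.sin(th)
    fill([(x+c*i*.027-s*j*.007,y+s*i*.027+c*j*.007,z) for i,j,z in product((-1,1),(-1,1),(.059,.095))])
    return cv2.resize(m.astype(np.float32),(w,h),interpolation=cv2.INTER_AREA)
def cost(p,ims,wins):
    tot=0
    for cam,(x0,y0,w,h) in wins.items():
        g=ims[cam][y0:y0+h,x0:x0+w].max(axis=2).astype(float)
        obs=np.clip((140-g)/(140-50),0,1)
        tot+=((model(*p,cam,x0,y0,w,h)-obs)**2).sum()
    return tot
E
python3 - <<'E'
from fit import *
ims={"scene":cv2.imread("pics/s0.png"),"top":cv2.imread("pics/t0.png")}
wins={"scene":(386,206,30,26),"top":(247,213,24,24)}
for ws in (wins,{"top":wins["top"]},{"scene":wins["scene"]}):
    best=[]
    for th in range(-90,90,6):
        best.append(min((cost((.5+dx,.1965+dy,np.radians(th)),ims,ws),th,dx,dy) for dx in(-.003,0,.003) for dy in(-.003,0,.003)))
    best.sort();print(best[:6],best[-1][0])
E
```

```text
Traceback (most recent call last):
  File "fit.py", line 18, in cost
    tot+=((model(*p,cam,x0,y0,w,h)-obs)**2).sum()
           ~~~~~^^^^^^^^^^^^^^^^^^
  File "fit.py", line 9, in model
    fill([(x+.022*np.cos(t),y+.022*np.sin(t),z) for t in a for z in(.051,.059)])
    ~~~~^^^^^^^^^^^^^^^^^^^^^^^^^^^^^^^^^^^^^^^^^^^^^^^^^^^^^^^^^^^^^^^^^^^^^^^^
  File "fit.py", line 6, in fill
    q=np.array([proj(p,cam) for p in pts]);q=((q-[x0,y0]+.5)*S)
                ~~~~^^^^^^^
  File "h.py", line 11, in proj
    c=arm.calibration(cam);K=np.array(c["intrinsics"]);T=np.array(c["T"])
ValueError: time passes only in moves, steps and waits
```

Request:
move_arm:
  deltas:
    - [20, -30, 0, 0, 0, 0]
    - [20, -30, 0, 0, 0, 0]
    - [20, -30, 0, 0, 0, 0]
    - [20, -30, 0, 0, 0, 0]
    - [20, -30, 0, 0, 0, 0]
  claw: 0
  squeeze: 50

```text
t: 2.12
eef_pos: [0.2864, 0.4974, 0.4048]
ee_rot: [-3.141, -0.0, -0.278]
force: [0.2, 0.1, 0.6]
width: 0.0877
```

```bash
sed -i 's/^def ray/import functools\n_cal=functools.lru_cache(None)(lambda c:arm.calibration(c))\ndef ray/; s/c=arm.calibration(cam)/c=_cal(cam)/' h.py
python3 - <<'E'
from fit import *
ims={"scene":cv2.imread("pics/s0.png"),"top":cv2.imread("pics/t0.png")}
wins={"scene":(386,206,30,26),"top":(247,213,24,24)}
for ws in (wins,{"top":wins["top"]},{"scene":wins["scene"]}):
    best=[]
    for th in range(-90,90,6):
        best.append(min((cost((.5+dx,.1965+dy,np.radians(th)),ims,ws),th,dx,dy) for dx in(-.003,0,.003) for dy in(-.003,0,.003)))
    best.sort();print([tuple(np.round(b,3).tolist()) for b in best[:6]],best[-1][0])
s=arm.get_state();print(s["eef_pos"],s["ee_rot"],s["q"])
E
```

```text
[(95.779, -54.0, 0.0, 0.0), (96.257, -48.0, -0.003, 0.0), (98.028, -42.0, -0.003, 0.0), (99.613, -60.0, -0.003, 0.0), (103.134, -36.0, -0.003, 0.0), (105.882, -66.0, 0.0, 0.0)] 164.60939730420523
[(41.897, -48.0, 0.0, 0.0), (42.012, -54.0, 0.0, 0.0), (44.46, -60.0, 0.0, 0.0), (45.736, -42.0, 0.0, 0.0), (46.589, -66.0, 0.0, 0.0), (47.232, -72.0, 0.0, 0.0)] 60.34063970871914
[(49.957, -48.0, -0.003, 0.0), (50.045, -42.0, -0.003, 0.0), (50.901, -54.0, -0.003, 0.0), (52.844, -36.0, -0.003, 0.0), (52.906, -60.0, -0.003, 0.0), (54.089, -30.0, -0.003, 0.0)] 100.18273328993055
[0.28636428 0.49742165 0.40475656] [-3.14134668e+00 -6.49572315e-05 -2.78355991e-01] [ 1.38919349e+00  1.93363319e-01 -2.15960350e-01  9.63868312e-05
 -1.16123411e+00 -9.67915215e-02]
```

Request:
move_arm:
  deltas:
    - [21, -30, 0, 0, 0, -3.5]
    - [21, -30, 0, 0, 0, -3.5]
    - [21, -30, 0, 0, 0, -3.5]
    - [21, -30, 0, 0, 0, -3.5]
    - [21, -30, 0, 0, 0, -3.5]

```text
t: 2.53
eef_pos: [0.3914, 0.3473, 0.405]
ee_rot: [-3.141, 0.0, -0.587]
force: [1.0, -0.5, -0.2]
width: 0.0876
```

Request:
move_arm:
  deltas:
    - [21, -30, 0, 0, 0, -3.5]
    - [21, -30, 0, 0, 0, -3.5]
    - [21, -30, 0, 0, 0, -3.5]
    - [21, -30, 0, 0, 0, -3.5]
    - [22, -30, 0, 0, 0, -3.5]

```text
t: 2.95
eef_pos: [0.4974, 0.1972, 0.4051]
ee_rot: [-3.141, 0.0, -0.892]
force: [-0.1, 0.5, -0.0]
width: 0.0879
```

Request:
move_arm:
  deltas:
    - [0, 0, -20, 0, 0, 0]
    - [0, 0, -20, 0, 0, 0]
    - [0, 0, -20, 0, 0, 0]
    - [0, 0, -20, 0, 0, 0]
    - [0, 0, 0, 0, 0, 0]

```text
t: 3.37
eef_pos: [0.4957, 0.1979, 0.3211]
ee_rot: [3.136, 0.001, -0.891]
force: [-0.2, -0.2, -0.2]
width: 0.0876
```

Run:
```python
from h import *
a=shot("scene","s1");b=shot("top","t1")
A=cv2.resize(a[140:260,310:470],(800,600),interpolation=cv2.INTER_CUBIC);cv2.imwrite("pics/z1.png",A[:,:,::-1])
s=arm.get_state();print(s["t"],s["eef_pos"],s["ee_rot"],s["q"])
```

```text
3.4667 [0.49688086 0.19891312 0.32478419] [ 3.14046487e+00 -4.42440586e-04 -8.89392366e-01] [ 7.47442161e-01  1.98578002e-01 -4.07063662e-01  4.46105772e-04
 -9.66309235e-01 -6.62922020e-02]
```

View pics/z1.png

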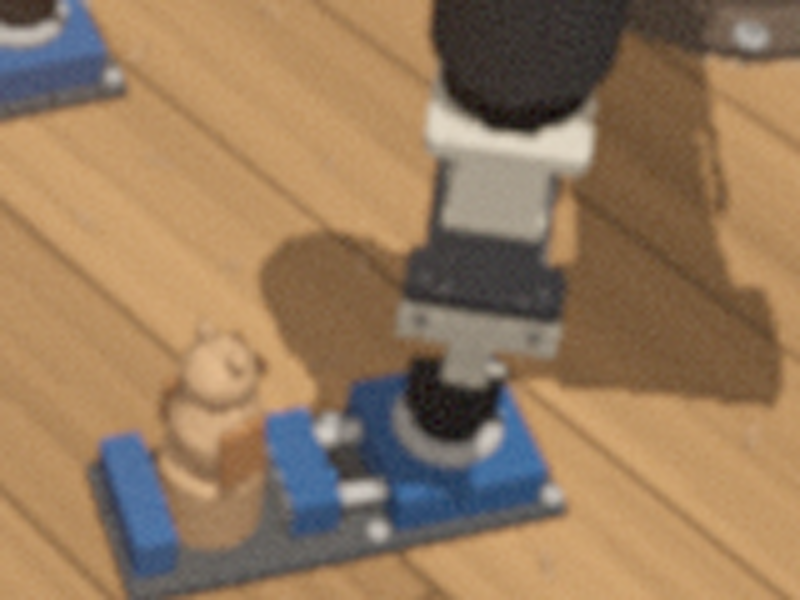

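The near finger hangs over the bar, which is seen broadside at (455,385) in the crop. The jaws line up across the bar, and the owl is clear. I'll correct the small offset and descend.

Request:
move_arm:
  deltas:
    - [3, -2, -20, 0, 0, 0]
    - [0, 0, -20, 0, 0, 0]
    - [0, 0, -20, 0, 0, 0]
    - [0, 0, -15, 0, 0, 0]
    - [0, 0, -6, 0, 0, 0]

```text
t: 3.88
eef_pos: [0.4998, 0.1971, 0.2433]
ee_rot: [3.141, -0.0, -0.889]
force: [-0.1, -0.2, -0.3]
width: 0.0876
```

Request:
move_arm:
  deltas:
    - [0, 0, 0, 0, 0, 0]
    - [0, 0, 0, 0, 0, 0]
    - [0, 0, 0, 0, 0, 0]
    - [0, 0, 0, 0, 0, 0]
    - [0, 0, 0, 0, 0, 0]

```text
t: 4.3
eef_pos: [0.5, 0.1972, 0.2447]
ee_rot: [-3.14, -0.0, -0.889]
force: [0.6, 0.1, -0.0]
width: 0.0879
```

Request:
move_arm:
  deltas:
    - [0, 0, 0, 0, 0, 0]
    - [0, 0, 0, 0, 0, 0]
    - [0, 0, 0, 0, 0, 0]
    - [0, 0, 0, 0, 0, 0]
    - [0, 0, 0, 0, 0, 0]
  claw: 255
  squeeze: 8

```text
t: 4.72
eef_pos: [0.4998, 0.1969, 0.2437]
ee_rot: [3.142, 0.0, -0.89]
force: [0.4, -0.4, 0.1]
width: 0.0598
```

Request:
move_arm:
  deltas:
    - [0, 0, 0, 0, 0, 0]
    - [0, 0, 0, 0, 0, 0]
    - [0, 0, 0, 0, 0, 0]
    - [0, 0, 0, 0, 0, 0]
    - [0, 0, 0, 0, 0, 0]

```text
t: 5.13
eef_pos: [0.4998, 0.1969, 0.2436]
ee_rot: [3.141, -0.0, -0.89]
force: [-0.9, -0.5, 0.3]
width: 0.0266
```

Run:
```python
from h import *
s=arm.get_state();print(s)
```

```text
{'t': 5.1333, 'q': array([ 7.40467182e-01,  2.97780911e-01, -4.95396525e-01,  2.65705656e-05,
       -7.77717819e-01, -5.92928998e-02]), 'qd': array([-0.00072106, -0.0015541 , -0.00056772, -0.00208733,  0.00130303,
        0.00031073]), 'joint_efforts': array([-5.25086180e-04, -4.60604095e+01,  2.18982607e+01,  5.21931097e+00,
        3.15304636e-02, -8.12669919e-05]), 'eef_pos': array([0.49976385, 0.19691485, 0.24363119]), 'ee_rot': array([ 3.14149500e+00, -2.44710256e-05, -8.89603111e-01]), 'force': array([-0.889627  , -0.47029853,  0.26452918]), 'moment': array([ 0.02454525,  0.0175751 , -0.05267071]), 'width': 0.026618391984379357}
```

Request:
move_arm:
  deltas:
    - [0, 0, 0, 0, 0, 0]
    - [0, 0, 0, 0, 0, 0]
    - [0, 0, 0, 0, 0, 0]
    - [0, 0, 0, 0, 0, 0]
    - [0, 0, 0, 0, 0, 0]

```text
t: 5.55
eef_pos: [0.4994, 0.1967, 0.2436]
ee_rot: [3.141, 0.0, -0.89]
force: [-3.9, 0.1, 3.1]
width: 0.0137
```

Run:
```python
from h import *
s=arm.get_state();print(s["width"],s["force"],s["moment"],s["eef_pos"])
```

```text
0.013744157911371579 [-3.89268132  0.13748861  3.11149235] [-0.12898404  1.43632762  0.02990762] [0.49944253 0.19671281 0.24358657]
```

Request:
move_arm:
  deltas:
    - [0, 0, 0, 0, 0, 0]
    - [0, 0, 0, 0, 0, 0]
    - [0, 0, 0, 0, 0, 0]
    - [0, 0, 0, 0, 0, 0]
    - [0, 0, 0, 0, 0, 0]
  squeeze: 45

```text
t: 5.97
eef_pos: [0.4995, 0.1967, 0.2436]
ee_rot: [3.141, 0.0, -0.89]
force: [-5.5, -0.8, 5.3]
width: 0.0134
```

```bash
cat > st.py <<'E'
from h import *
s=arm.get_state();print(round(s["t"],2),s["width"],"F",s["force"].round(2),"M",s["moment"].round(3),s["eef_pos"].round(4),s["ee_rot"].round(4),"yaw",np.degrees(s["ee_rot"][2]).round(2),"q5",s["q"][5].round(3),"tau",s["joint_efforts"][5].round(3))
E
python3 st.py
```

```text
5.97 0.013370729717536904 F [-5.47 -0.84  5.31] M [-0.23   1.955 -0.02 ] [0.4995 0.1967 0.2436] [ 3.1407e+00  1.0000e-04 -8.8980e-01] yaw -50.98 q5 -0.059 tau 0.004
```

Request:
move_arm:
  deltas:
    - [0, 0, 0, 0, 0, -3]
    - [0, 0, 0, 0, 0, -4]
    - [0, 0, 0, 0, 0, -5]
    - [0, 0, 0, 0, 0, -4]
    - [0, 0, 0, 0, 0, -4]

```text
t: 6.38
eef_pos: [0.4992, 0.1966, 0.2435]
ee_rot: [3.14, -0.0, -1.242]
force: [-7.1, 0.0, 6.2]
width: 0.0135
```

```bash
python3 st.py
```

```text
6.38 0.013540634321365656 F [-7.05  0.04  6.19] M [-0.175  2.559  0.243] [0.4992 0.1966 0.2435] [ 3.140e+00 -4.000e-04 -1.242e+00] yaw -71.16 q5 -0.412 tau 1.082
```

Request:
move_arm:
  deltas:
    - [-0.5, 0, 0, 0, 0, -5]
    - [0, 0, 0, 0, 0, -5]
    - [0, 0, 0, 0, 0, -5]
    - [0, 0, 0, 0, 0, -5]
    - [0, 0, 0, 0, 0, -5]

```text
t: 6.8
eef_pos: [0.4987, 0.1966, 0.2436]
ee_rot: [3.14, -0.001, -1.679]
force: [-6.7, -1.6, 5.5]
width: 0.0137
```

```bash
python3 st.py
```

```text
6.8 0.01367947225682036 F [-6.74 -1.56  5.46] M [-0.248  2.636  0.257] [0.4987 0.1966 0.2436] [ 3.1403e+00 -1.1000e-03 -1.6792e+00] yaw -96.21 q5 -0.849 tau 1.481
```

Request:
move_arm:
  deltas:
    - [0, 0, 0, 0, 0, -5]
    - [0, 0, 0, 0, 0, -5]
    - [0, 0, 0, 0, 0, -4]
    - [0, 0, 0, 0, 0, -3]
    - [0, 0, 0, 0, 0, 0]

```text
t: 7.22
eef_pos: [0.4985, 0.1966, 0.2435]
ee_rot: [3.14, -0.002, -1.975]
force: [-9.7, -0.1, 6.3]
width: 0.0139
```

```bash
python3 st.py
```

```text
7.22 0.01390740112508844 F [-9.73 -0.06  6.34] M [0.129 3.134 0.168] [0.4985 0.1966 0.2435] [ 3.1402e+00 -1.6000e-03 -1.9751e+00] yaw -113.16 q5 -1.145 tau -1.132
```

Request:
move_arm:
  deltas:
    - [-0.5, 0, 0, 0, 0, -5]
    - [-0.5, 0, 0, 0, 0, -5]
    - [0, 0, 0, 0, 0, -5]
    - [0, 0, 0, 0, 0, -5]
    - [0, 0, 0, 0, 0, -4]

```text
t: 7.63
eef_pos: [0.4978, 0.1968, 0.2436]
ee_rot: [3.141, -0.001, -2.395]
force: [-6.5, 0.2, 4.9]
width: 0.0138
```

```bash
python3 st.py;python3 - <<'E'
from h import *
a=shot("scene","s2")
A=cv2.resize(a[170:265,320:440],(758,600),interpolation=cv2.INTER_CUBIC);cv2.imwrite("pics/z2.png",A[:,:,::-1])
E
```

```text
7.63 0.013846023135733233 F [-6.49  0.17  4.86] M [0.199 2.418 0.191] [0.4978 0.1968 0.2436] [ 3.1412e+00 -1.0000e-03 -2.3949e+00] yaw -137.22 q5 -1.567 tau 0.838
```

View pics/z2.png

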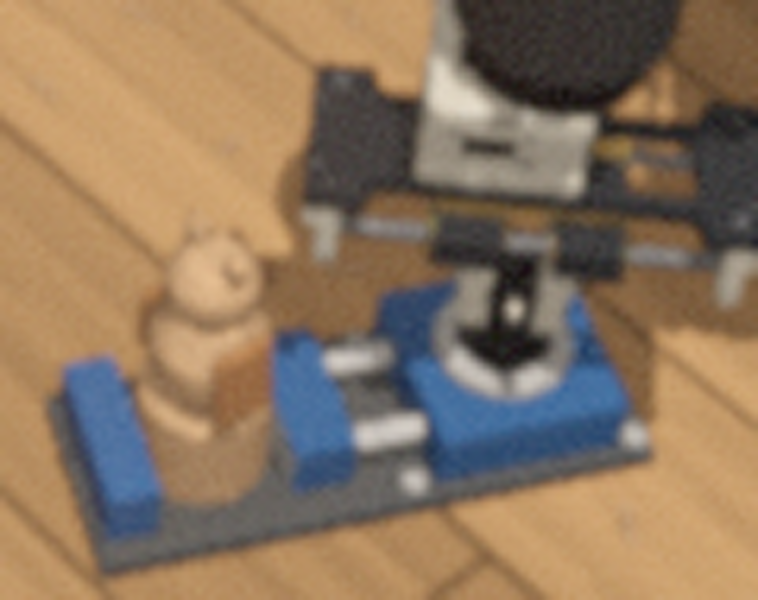

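The picture shows the fleck at (514,308) directly above the nib at (507,378), so the knob has not clicked. The jaw is nearly at the owl. I'll keep turning and watch the moment for the stop.

Request:
move_arm:
  deltas:
    - [-0.3, 0, 0, 0, 0, -3]
    - [-0.2, 0, 0, 0, 0, -3]
    - [0, 0, 0, 0, 0, -3]
    - [0, 0, 0, 0, 0, -2]
    - [0, 0, 0, 0, 0, -1]

```text
t: 8.1
eef_pos: [0.4976, 0.197, 0.2436]
ee_rot: [3.141, -0.0, -2.602]
force: [-4.3, 0.5, 4.1]
width: 0.014
```

```bash
python3 st.py
```

```text
8.1 0.013996023165997164 F [-4.27  0.51  4.08] M [0.157 1.767 0.205] [0.4976 0.197  0.2436] [ 3.1415e+00 -4.0000e-04 -2.6018e+00] yaw -149.07 q5 -1.774 tau -0.25
```

Request:
move_arm:
  deltas:
    - [0, 0, 0, 0, 0, -2]
    - [0, 0, 0, 0, 0, -2]
    - [0, 0, 0, 0, 0, -2]
    - [0, 0, 0, 0, 0, -2]
    - [0, 0, 0, 0, 0, -1]

```text
t: 8.52
eef_pos: [0.4975, 0.1971, 0.2436]
ee_rot: [3.141, -0.0, -2.759]
force: [-4.8, -0.2, 2.4]
width: 0.0135
```

```bash
python3 st.py
```

```text
8.52 0.013481895159293083 F [-4.83 -0.24  2.37] M [0.14  1.852 0.396] [0.4975 0.1971 0.2436] [ 3.1414e+00 -4.0000e-04 -2.7587e+00] yaw -158.06 q5 -1.931 tau -0.245
```

Request:
move_arm:
  deltas:
    - [0, 0, 0, 0, 0, -1.5]
    - [0, 0, 0, 0, 0, -1.5]
    - [0, 0, 0, 0, 0, -1.5]
    - [0, 0, 0, 0, 0, -1.5]
    - [0, 0, 0, 0, 0, -1]
  squeeze: 55

```text
t: 8.93
eef_pos: [0.4975, 0.1972, 0.2436]
ee_rot: [3.141, -0.0, -2.88]
force: [-6.0, 0.7, 4.1]
width: 0.0139
```

```bash
python3 st.py
```

```text
8.93 0.013888041370402325 F [-6.02  0.65  4.09] M [0.804 2.135 0.147] [0.4975 0.1972 0.2436] [ 3.1412e+00 -3.0000e-04 -2.8804e+00] yaw -165.04 q5 -2.053 tau 0.039
```

Request:
move_arm:
  deltas:
    - [0, 0, 0, 0, 0, -1.5]
    - [0, 0, 0, 0, 0, -1.5]
    - [0, 0, 0, 0, 0, -1.5]
    - [0, 0, 0, 0, 0, -1.5]
    - [0, 0, 0, 0, 0, -1]

```text
t: 9.35
eef_pos: [0.4975, 0.1973, 0.2436]
ee_rot: [3.141, -0.0, -3.003]
force: [-7.2, 2.0, 3.7]
width: 0.0138
```

```bash
python3 st.py
```

```text
9.35 0.013755510274800514 F [-7.19  2.03  3.71] M [1.015 2.312 0.129] [0.4975 0.1973 0.2436] [ 3.1409e+00 -3.0000e-04 -3.0028e+00] yaw -172.05 q5 -2.175 tau 0.042
```

```bash
python3 - <<'E'
from h import *
a=shot("scene","s3")
A=cv2.resize(a[170:265,320:440],(758,600),interpolation=cv2.INTER_CUBIC);cv2.imwrite("pics/z3.png",A[:,:,::-1])
E
python3 st.py
```

```text
9.4 0.013658153436627176 F [-7.04  2.45  3.11] M [1.022 2.347 0.063] [0.4975 0.1973 0.2436] [ 3.1409e+00 -3.0000e-04 -3.0037e+00] yaw -172.1 q5 -2.176 tau 0.058
```

View pics/z3.png

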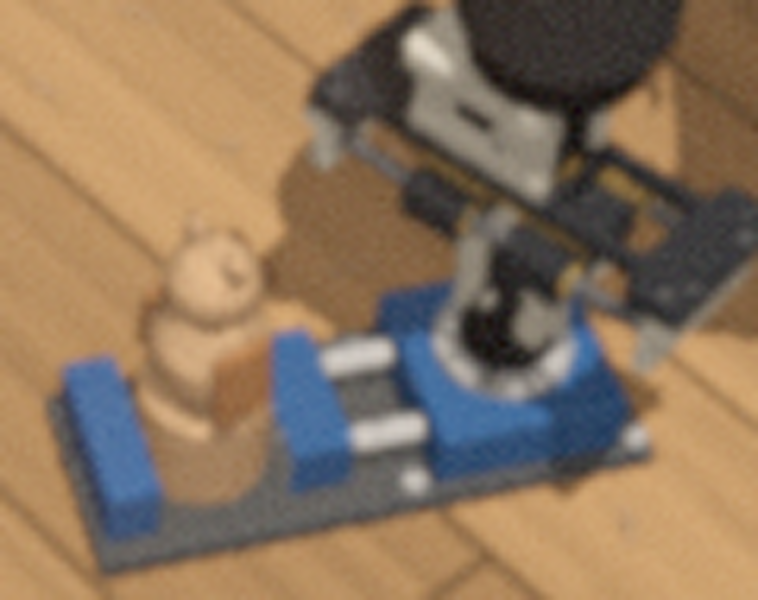

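Run:
```python
from h import *
z=lambda p:((np.array(proj(p,"scene"))-[320,170]+.5)*6.317-.5).round(0)
ax=np.array([.4985,.1968])
for y in (-137,-145,-150,-155,-160,-165,-170,-175,-180,-200):
    u=np.array([np.cos(np.radians(y)),np.sin(np.radians(y))])
    print(y,"fleck top",z([*(ax-.024*u),.095]),"end z.085",z([*(ax-.027*u),.085]),"nib",z([*(ax-.029*u),.053]))
a=cv2.imread("pics/s3.png")
print(z([*ax,.051]))
# ring profile: brightness along collar r=.0285 at z=.051, by bar-yaw
for n in ("s2","s3"):
    g=cv2.imread(f"pics/{n}.png").max(axis=2).astype(np.float32)
    r=[]
    for y in range(-240,-80,6):
        u=np.array([np.cos(np.radians(y)),np.sin(np.radians(y))]);v=[]
        for rr in(.026,.028,.030):
            p=proj([*(ax-rr*u),.052],"scene");v.append(cv2.getRectSubPix(g,(1,1),(float(p[0]),float(p[1])))[0,0])
        r.append((y,int(np.mean(v))))
    print(n,r)
C=cv2.resize(a[205:240,383:418],(600,600),interpolation=cv2.INTER_LANCZOS4);cv2.imwrite("pics/z4.png",C)
```

```text
-137 fleck top [512. 317.] end z.085 [509. 337.] nib [501. 386.]
-145 fleck top [505. 315.] end z.085 [501. 335.] nib [491. 385.]
-150 fleck top [500. 314.] end z.085 [495. 334.] nib [486. 384.]
-155 fleck top [495. 313.] end z.085 [490. 332.] nib [480. 382.]
-160 fleck top [491. 311.] end z.085 [485. 330.] nib [475. 380.]
-165 fleck top [486. 309.] end z.085 [480. 328.] nib [470. 377.]
-170 fleck top [482. 307.] end z.085 [476. 326.] nib [465. 374.]
-175 fleck top [478. 304.] end z.085 [471. 323.] nib [461. 371.]
-180 fleck top [475. 301.] end z.085 [467. 320.] nib [456. 368.]
-200 fleck top [464. 289.] end z.085 [455. 305.] nib [443. 353.]
[502. 339.]
s2 [(-240, 118), (-234, 119), (-228, 119), (-222, 121), (-216, 122), (-210, 123), (-204, 127), (-198, 141), (-192, 161), (-186, 181), (-180, 185), (-174, 184), (-168, 186), (-162, 186), (-156, 186), (-150, 184), (-144, 179), (-138, 158), (-132, 138), (-126, 151), (-120, 177), (-114, 192), (-108, 192), (-102, 190), (-96, 187), (-90, 177), (-84, 157)]
s3 [(-240, 125), (-234, 129), (-228, 135), (-222, 149), (-216, 162), (-210, 169), (-204, 166), (-198, 160), (-192, 157), (-186, 166), (-180, 173), (-174, 171), (-168, 166), (-162, 149), (-156, 123), (-150, 110), (-144, 116), (-138, 129), (-132, 144), (-126, 158), (-120, 158), (-114, 142), (-108, 138), (-102, 146), (-96, 144), (-90, 153), (-84, 173)]
```

View pics/z4.png

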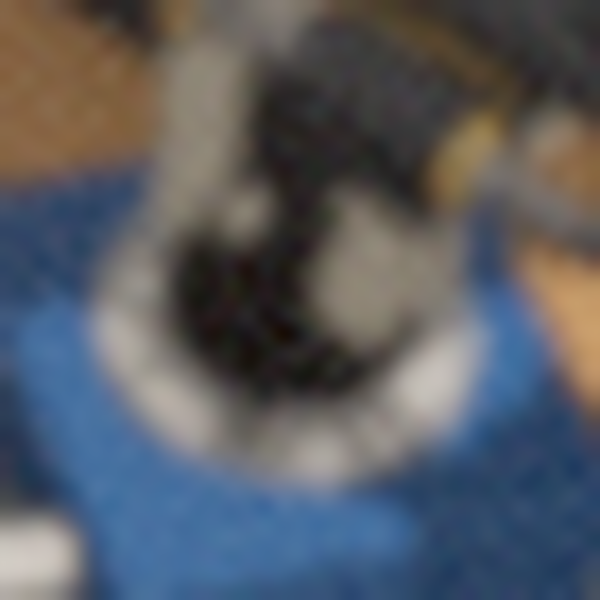

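The nib is now at about (240,425) in the crop, which puts the collar stopped near yaw −152° with the knob about 20° ahead, right at the detent. I'll carry it on towards the notch in small steps.

Request:
move_arm:
  deltas:
    - [0, 0, 0, 0, 0, -2]
    - [0, 0, 0, 0, 0, -2]
    - [0, 0, 0, 0, 0, -2]
    - [0, 0, 0, 0, 0, -2]
    - [0, 0, 0, 0, 0, 0]

```text
t: 9.82
eef_pos: [0.4974, 0.1974, 0.2436]
ee_rot: [3.141, -0.0, 3.139]
force: [-7.2, 3.0, 4.3]
width: 0.0135
```

```bash
python3 st.py
```

```text
9.82 0.013525883476288948 F [-7.24  3.03  4.35] M [ 1.344  2.422 -0.211] [0.4974 0.1974 0.2436] [ 3.1405e+00 -3.0000e-04  3.1393e+00] yaw 179.87 q5 -2.316 tau -0.438
```

Request:
move_arm:
  deltas:
    - [0, 0, 0, 0, 0, -2]
    - [0, 0, 0, 0, 0, -2]
    - [0, 0, 0, 0, 0, -2]
    - [0, 0, 0, 0, 0, -2]
    - [0, 0, 0, 0, 0, 0]

```text
t: 10.23
eef_pos: [0.4974, 0.1975, 0.2436]
ee_rot: [3.14, -0.0, 3.0]
force: [-6.8, 3.6, 4.4]
width: 0.014
```

```bash
python3 st.py
```

```text
10.23 0.01395012526863853 F [-6.83  3.61  4.4 ] M [ 1.65   2.502 -0.198] [0.4974 0.1975 0.2436] [ 3.1404e+00 -4.0000e-04  2.9999e+00] yaw 171.88 q5 -2.455 tau -0.476
```

Request:
move_arm:
  deltas:
    - [0, 0, 0, 0, 0, -1.5]
    - [0, 0, 0, 0, 0, -1.5]
    - [0, 0, 0, 0, 0, -1.5]
    - [0, 0, 0, 0, 0, -1.5]
    - [0, 0, 0, 0, 0, 0]

```text
t: 10.65
eef_pos: [0.4975, 0.1976, 0.2436]
ee_rot: [3.14, -0.001, 2.896]
force: [-7.6, 4.7, 3.2]
width: 0.0138
```

```bash
python3 st.py
```

```text
10.65 0.013842528440096487 F [-7.57  4.68  3.24] M [ 1.654  2.572 -0.067] [0.4975 0.1976 0.2436] [ 3.1404e+00 -5.0000e-04  2.8958e+00] yaw 165.92 q5 -2.56 tau -0.403
```

Request:
move_arm:
  deltas:
    - [0, 0, 0, 0, 0, -1]
    - [0, 0, 0, 0, 0, -1]
    - [0, 0, 0, 0, 0, -1]
    - [0, 0, 0, 0, 0, -1]
    - [0, 0, 0, 0, 0, 0]

```text
t: 11.07
eef_pos: [0.4975, 0.1976, 0.2436]
ee_rot: [3.14, -0.001, 2.827]
force: [-6.8, 4.6, 3.5]
width: 0.0138
```

```bash
python3 st.py
```

```text
11.07 0.013843540083947163 F [-6.82  4.55  3.48] M [ 1.724  2.629 -0.025] [0.4975 0.1976 0.2436] [ 3.1403e+00 -5.0000e-04  2.8267e+00] yaw 161.96 q5 -2.629 tau -0.294
```

Request:
move_arm:
  deltas:
    - [-0.3, 0.2, 0, 0, 0, -1]
    - [-0.2, 0.2, 0, 0, 0, -1]
    - [0, 0, 0, 0, 0, -0.5]
    - [0, 0, 0, 0, 0, 0]
    - [0, 0, 0, 0, 0, 0]

```text
t: 11.48
eef_pos: [0.4973, 0.1978, 0.2437]
ee_rot: [3.141, 0.0, 2.784]
force: [-4.6, 3.7, 1.6]
width: 0.0138
```

```bash
python3 st.py
python3 - <<'E'
from h import *
a=shot("scene","s5")
C=cv2.resize(a[200:245,378:423],(600,600),interpolation=cv2.INTER_LANCZOS4);cv2.imwrite("pics/z5.png",C[:,:,::-1])
E
```

```text
11.48 0.013762688516938442 F [-4.6   3.69  1.63] M [1.381e+00 1.582e+00 1.000e-03] [0.4973 0.1978 0.2437] [3.1406 0.     2.7842] yaw 159.52 q5 -2.673 tau -0.026
```

View pics/z5.png

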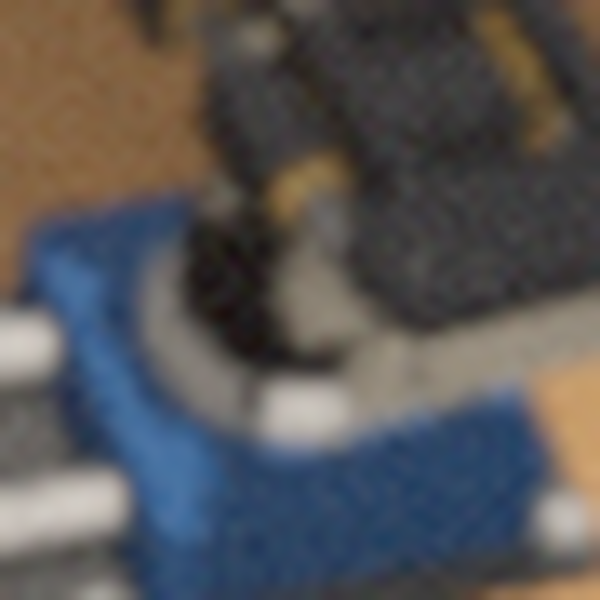

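The moment about z is zero at yaw −200.5°, so the knob sits in its notch. The nib is still at about (245,395) in the crop, so the collar has not moved. Releasing now.

Request:
move_arm:
  deltas:
    - [0, 0, 0, 0, 0, 0]
    - [0, 0, 0, 0, 0, 0]
    - [0, 0, 0, 0, 0, 0]
    - [0, 0, 0, 0, 0, 0]
    - [0, 0, 0, 0, 0, 0]
  claw: 0

```text
t: 11.95
eef_pos: [0.4975, 0.1972, 0.2437]
ee_rot: [3.141, 0.0, 2.784]
force: [0.6, -0.5, 0.1]
width: 0.0417
```

Request:
move_arm:
  deltas:
    - [0, 0, 0, 0, 0, 0]
    - [0, 0, 0, 0, 0, 0]
    - [0, 0, 0, 0, 0, 0]
    - [0, 0, 0, 0, 0, 0]
    - [0, 0, 0, 0, 0, 0]

```text
t: 12.37
eef_pos: [0.4973, 0.1973, 0.2437]
ee_rot: [3.142, 0.0, 2.784]
force: [-0.0, -0.0, 0.0]
width: 0.0745
```

Request:
move_arm:
  deltas:
    - [0, 0, 10, 0, 0, 0]
    - [0, 0, 20, 0, 0, 0]
    - [0, 0, 25, 0, 0, 0]
    - [0, 0, 30, 0, 0, 0]
    - [0, 0, 30, 0, 0, 0]

```text
t: 12.78
eef_pos: [0.497, 0.197, 0.3605]
ee_rot: [-3.141, -0.0, 2.784]
force: [1.3, 0.5, -0.3]
width: 0.0877
```

Request:
move_arm:
  deltas:
    - [-20, 25, 20, 0, 0, 0]
    - [-20, 30, 0, 0, 0, 0]
    - [-20, 30, 0, 0, 0, 0]
    - [-20, 30, 0, 0, 0, 0]
    - [-10, 30, 0, 0, 0, 0]

```text
t: 13.2
eef_pos: [0.4053, 0.343, 0.3802]
ee_rot: [3.14, -0.0, 2.784]
force: [0.4, -0.2, -0.0]
width: 0.0875
```

Request:
move_arm:
  deltas:
    - [-10, 30, 0, 0, 0, 0]
    - [-10, 30, 0, 0, 0, 0]
    - [-10, 30, 0, 0, 0, 0]
    - [-10, 30, 0, 0, 0, 0]
    - [0, 0, 0, 0, 0, 0]

```text
t: 13.62
eef_pos: [0.3954, 0.4525, 0.3778]
ee_rot: [3.135, -0.043, 2.825]
force: [0.2, 0.2, 0.6]
width: 0.0876
```

```bash
python3 st.py
python3 - <<'E'
from h import *
a=shot("scene","s6");b=shot("top","t6")
A=cv2.resize(a[185:265,320:430],(550,400),interpolation=cv2.INTER_CUBIC)
B=cv2.resize(b[205:247,237:279],(400,400),interpolation=cv2.INTER_CUBIC)
C=np.zeros((600,800,3),np.uint8);C[:400,:400]=B;C[:290,400:]=cv2.resize(A,(400,290));C[400:,:320]=cv2.resize(a,(320,200));C[400:,320:640]=cv2.resize(b,(320,200))
cv2.imwrite("pics/z6.png",C[:,:,::-1])
for n in("owl","billet","gouge","mallet","wax_jar"):
    print(n,[np.round(r["xy"],1).tolist() for c in("scene","top") for r in arm.spot_point(n,c)[:1]])
E
```

```text
13.62 0.08758848204940316 F [0.24 0.2  0.56] M [ 0.014 -0.385 -0.035] [0.3954 0.4525 0.3778] [ 3.1349 -0.0427  2.8246] yaw 161.84 q5 -3.03 tau -0.002
owl [[351.2, 241.0], [282.3, 179.9]]
billet [[269.9, 159.6], [418.3, 191.7]]
gouge [[468.3, 301.0], [172.1, 223.0]]
mallet [[250.8, 122.7], [489.7, 204.6]]
wax_jar [[273.6, 235.6], [332.1, 137.1]]
```

View pics/z6.png

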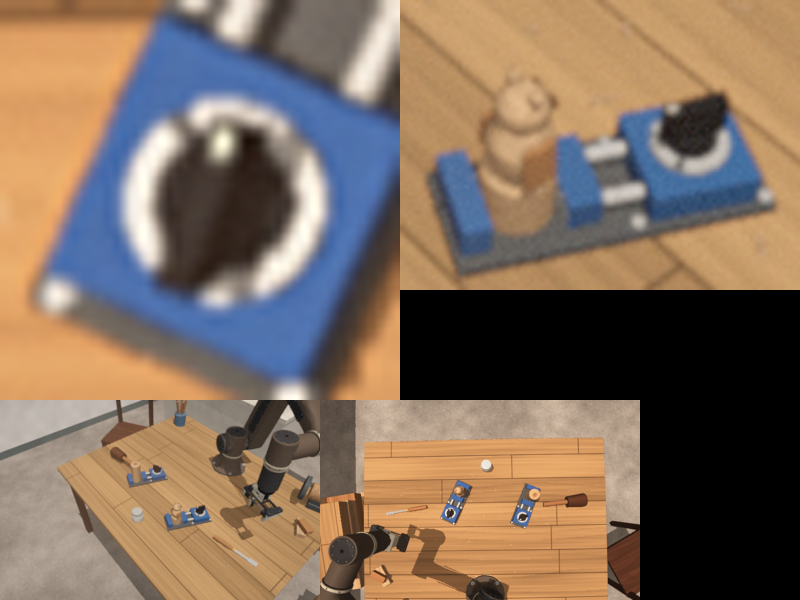

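The knob is released and the owl looks undisturbed. However, q5 was brought to its limit by the retreat, so I'll turn the wrist back first and then measure the fleck against the nib.

Request:
move_arm:
  deltas:
    - [0, 0, 0, 0, 0, 5]
    - [0, 0, 0, 0, 0, 6]
    - [0, 0, 0, 0, 0, 6]
    - [0, 0, 0, 0, 0, 6]
    - [0, 0, 0, 0, 0, 0]

```text
t: 14.63
eef_pos: [0.3957, 0.4488, 0.3775]
ee_rot: [3.136, -0.042, -3.055]
force: [0.6, 0.5, 0.2]
width: 0.0877
```

```bash
python3 st.py
python3 - <<'E'
from fit import *
a=shot("scene","s7")[:,:,::-1].copy();b=shot("top","t7")[:,:,::-1].copy()
for ax in(np.array([.4985,.1968]),np.array([.4997,.197])):
  print("axis",ax)
  for cam,im in(("scene",a),("top",b)):
    g=im.max(axis=2).astype(np.float32);r=[]
    for y in range(-330,0,6):
        u=np.array([np.cos(np.radians(y)),np.sin(np.radians(y))]);v=[]
        for rr in(.026,.028,.030):
            p=proj([*(ax-rr*u),.053],cam);v.append(cv2.getRectSubPix(g,(1,1),(float(p[0]),float(p[1])))[0,0])
        r.append((y,int(np.mean(v))))
    print(cam,r)
  # fleck: light pixels within 27mm at z .095
  f=at_z([237+222/9.52-.45,205+140/9.52-.45],"top",.095);d=ax-f[:2];print("fleck yaw top",np.degrees(np.arctan2(d[1],d[0])),np.hypot(*d))
  f=at_z([320+(672-400)/400*110-.4,185+110/290*80-.4],"scene",.095);d=ax-f[:2];print("fleck yaw scene",np.degrees(np.arctan2(d[1],d[0])),np.hypot(*d))
ims={"scene":a,"top":b};wins={"scene":(386,206,30,26),"top":(247,213,24,24)}
for ws in(wins,{"top":wins["top"]},{"scene":wins["scene"]}):
    best=sorted(min((cost((.4995+dx,.1967,np.radians(th)),ims,ws),th,dx) for dx in(-.002,0,.002)) for th in range(-260,-140,5))
    print([tuple(np.round(x,3).tolist()) for x in best[:4]])
C=cv2.resize(np.hstack([a[202:240,384:422],b[207:245,241:279]]),(800,400),interpolation=cv2.INTER_CUBIC);cv2.imwrite("pics/z7.png",C)
E
```

```text
14.63 0.08774107459533756 F [0.6  0.5  0.22] M [ 0.071 -0.298  0.022] [0.3957 0.4488 0.3775] [ 3.1362 -0.0423 -3.0552] yaw -175.05 q5 -2.627 tau 1.893
axis [0.4985 0.1968]
scene [(-330, 45), (-324, 44), (-318, 44), (-312, 47), (-306, 60), (-300, 93), (-294, 122), (-288, 126), (-282, 105), (-276, 81), (-270, 85), (-264, 107), (-258, 129), (-252, 150), (-246, 159), (-240, 159), (-234, 149), (-228, 143), (-222, 144), (-216, 150), (-210, 155), (-204, 159), (-198, 167), (-192, 177), (-186, 185), (-180, 187), (-174, 187), (-168, 188), (-162, 176), (-156, 147), (-150, 132), (-144, 159), (-138, 186), (-132, 195), (-126, 196), (-120, 194), (-114, 192), (-108, 192), (-102, 193), (-96, 194), (-90, 194), (-84, 193), (-78, 192), (-72, 191), (-66, 188), (-60, 187), (-54, 186), (-48, 186), (-42, 187), (-36, 182), (-30, 170), (-24, 144), (-18, 100), (-12, 59), (-6, 37)]
top [(-330, 210), (-324, 215), (-318, 218), (-312, 220), (-306, 221), (-300, 218), (-294, 225), (-288, 220), (-282, 226), (-276, 238), (-270, 239), (-264, 238), (-258, 239), (-252, 230), (-246, 213), (-240, 182), (-234, 150), (-228, 
[... 1701 characters left out ...]
4, 201), (-138, 235), (-132, 236), (-126, 232), (-120, 231), (-114, 237), (-108, 231), (-102, 230), (-96, 232), (-90, 230), (-84, 229), (-78, 231), (-72, 234), (-66, 236), (-60, 229), (-54, 213), (-48, 157), (-42, 92), (-36, 68), (-30, 69), (-24, 68), (-18, 84), (-12, 140), (-6, 186)]
fleck yaw top 160.7977085543292 0.021453810954699764
fleck yaw scene 158.71657782716937 0.018796759478044198
[(101.241, -190.0, 0.0), (102.702, -195.0, -0.002), (102.885, -185.0, -0.002), (107.377, -200.0, -0.002)]
[(41.186, -205.0, 0.0), (41.389, -200.0, 0.0), (41.574, -210.0, 0.0), (42.81, -215.0, -0.002)]
[(52.043, -185.0, -0.002), (54.124, -190.0, -0.002), (54.602, -180.0, -0.002), (58.622, -195.0, -0.002)]
```

View pics/z7.png

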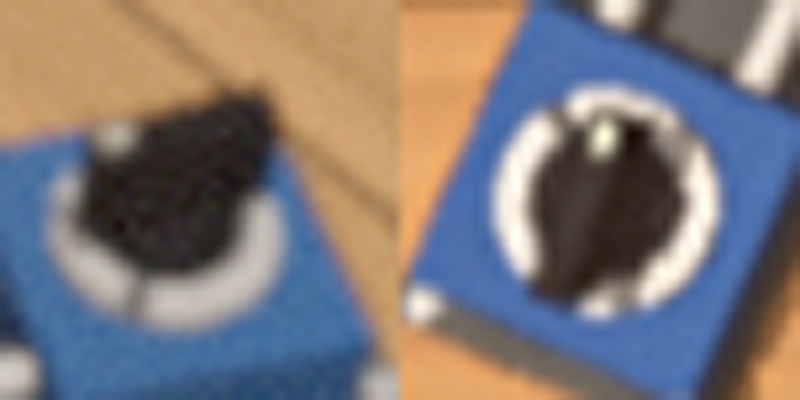

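The nib is at about −152° in both views, and the fleck is at about −200°. That puts the knob 48° (0.84 rad) ahead of the collar, inside the notch range. One last picture comparison for the bystanders, then I'll hand in.

```bash
python3 - <<'E'
from h import *
for n,W in(("t",dict(owl=(265,165,35,32),billet=(405,175,35,32),knob_b=(390,222,35,28),gouge=(130,205,90,30),mallet=(445,180,95,40),jar=(318,115,32,35))),("s",dict(owl=(335,198,35,58),billet=(255,120,35,50)))):
    a=cv2.imread(f"pics/{n}0.png",0);b=cv2.imread(f"pics/{n}7.png",0)
    for k,(x,y,w,h) in W.items():
        A=a[y:y+h,x:x+w].astype(np.float32);B=b[y:y+h,x:x+w].astype(np.float32)
        s,r=cv2.phaseCorrelate(A,B,cv2.createHanningWindow((w,h),cv2.CV_32F));print(n,k,"shift px",np.round(s,2),"meandiff",round(float(abs(A-B).mean()),1))
E
python3 st.py; python3 -c "
from station import arm
print(arm.job_done())"
```

```text
t owl shift px [-0.01  0.03] meandiff 5.3
t billet shift px [ 0.18 -0.11] meandiff 5.2
t knob_b shift px [-0.06 -0.02] meandiff 5.1
t gouge shift px [0.05 0.07] meandiff 2.9
t mallet shift px [-0.01 -0.03] meandiff 5.2
t jar shift px [-0.07  0.1 ] meandiff 6.1
s owl shift px [0.06 0.1 ] meandiff 5.3
s billet shift px [-0.07 -0.16] meandiff 4.9
14.73 0.08755449868722387 F [-0.33  0.73 -1.33] M [ 0.069 -0.309  0.015] [0.3957 0.4488 0.3775] [ 3.1362 -0.0424 -3.0635] yaw -175.53 q5 -2.635 tau 0.422
the job is handed in; nothing more can be done
None
```

The owl is clamped and its knob has clicked once past the detent. I let go of the knob, moved the arm clear and handed the job in at about 14.7 s of the 64 s allowed.

I gripped the bar of clamp_a's knob and turned it about 150° clockwise. The screw stopped with the bar near −152°. The turning moment then fell and went negative as the knob passed the detent. It was zero at −200.5°, where I let go.

**Last checks:**
- **Click:** the nib sits at about −152° and the fleck at −198° to −201°. That puts the knob about 0.84 rad ahead of the collar, inside the 0.8–0.95 notch and short of 0.97.
- **Undisturbed things:** comparing the first and last pictures, the owl, billet, the other clamp's knob, gouge, mallet and jar shifted by less than 0.2 px.
- **Forces:** readings taken between moves stayed around 10 N or below.

**Disagreements and one slip:**
- A rough silhouette fit of the bar put it at −185° to −190° in the scene view and about −205° in the top view. I relied on the fleck, the nib and the zero moment instead.
- During the retreat the last joint reached its range limit of −3.03. It read exactly −3.03 and the tool tilted slightly, so I turned it back to −2.63. I can't rule out that this counts as reaching the joint's range.

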